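# Close the toy filling station

## Task

Close up the toy filling station: pick up the orange fuel drum and press it, upright, down onto the station's green sprung pad until the pad is all the way down, holding it there for about a second. Then set the drum down (do not drop it) standing upright in the empty bay of the aluminium tray and let go, and only after that turn the station's blue dial fully anticlockwise (seen from above) to its off stop. Leave the other toys where they are.

Things in the scene. Friction and masses are not known exactly. Their poses are not given: they have to be found in the camera images.
- drum: loose orange plastic toy fuel drum, an upright cylinder 45 mm in diameter and 75 mm tall with two white bands and a small black cap on top, about 0.12 kg; origin at the centre of its underside, z up. It stands on the floor of the white pull-out tray (floor 5 mm above the shelf, rim 20 mm), between the station and the aluminium tray
- station: fixed grey toy filling station, a slab 130 mm (its x) by 230 mm (its y) by 26 mm high; origin at the centre of its underside. The green pad is at its y = +57 mm, the blue dial at y = -57 mm, both at x = 0; a small red pump (20 by 40 mm, its top 60 mm above the station's underside) stands at x = +50 mm, y = 0
- pad_top (a point): centre of the top face of the round green sprung pad (56 mm in diameter, in a black ring of 72 mm); z up. At rest the top is 52 mm above the station's underside; it moves down with the pad
- pad (a joint): how far the pad is pressed down: 0 at rest, 0.010 m fully down at its stop; spring: starts to move at about 2.4 N, needs about 8 N to be fully down, springs back when released
- dial_grip (a point): on the axis of the blue dial at the height to grip it, 63 mm above the station's underside; the frame turns with the dial. The dial is a flat disc of 46 mm diameter carrying an upright grip bar 44 mm long (along this frame's x), 14 mm thick (along y) whose top is 7 mm above and whose foot is 23 mm below this point; a white line on top marks the bar's -x end. Axis vertical
- dial (a joint): angle of the dial in rad: 0 is the off stop, fully anticlockwise seen from above (the white line then points to the station's -x side, to the small red dot); it grows as the dial is turned clockwise, up to 3.0 at the other stop. It turns with light friction (about 0.04 N m) and stays where it is left. It starts 1.2 to 2.7 rad from off
- road_tray: fixed aluminium tray 130 mm (its x) by 230 mm (its y), walls 22 mm high and 4 mm thick, floor 4 mm thick, parted by a wall across its middle (at y = 0) into two bays; origin at the centre of its underside. The bay at +y holds two wooden road blocks 18 mm high, the bay at -y is empty
- bay (a point): centre of the floor of the empty bay (free space 122 mm along x by 109 mm along y), on the floor's surface, z up
- block1: loose wooden road block, 36 x 86 x 18 mm, black road on top, lying in the full bay; origin at the centre of its underside; leave alone
- block2: second road block, like the first; leave alone
- convertible: loose purple die-cast convertible, 118 mm long (along its x), 52 mm wide, 40 mm high; origin at the centre of its underside; leave alone
- digger: loose yellow plastic digger, 115 mm long (along its x), 64 mm wide, 87 mm high; origin under the middle of its tracks, the bucket to its -x; leave alone. (Beyond the digger and the car, 0.84 m and more ahead of the robot, stands a fixed blue toy garage with a red roof, 113 mm high, its yellow door ajar: not needed)
There are look-alikes about, which are no part of the job. Of the things that look like the drum, the middle-sized one is meant.

How it is judged:
On the way, in this order (a step that is already met when the one before it is completed fails the run):
1. the upright drum presses the green pad fully down, the dial still turned on (value of joint pad above 0.0085 m and contact force between drum and pad above 3 N and angle between drum's own z axis and vertical below 0.2 rad and value of joint dial above 0.9 rad), for 0.3 s.
2. the drum stands upright on the floor of the empty bay, released, the dial not yet turned off (horizontal distance between drum and bay below 0.05 m and z of drum in the frame of bay below 0.006 m and angle between drum's own z axis and vertical below 0.12 rad and contact force between drum and the fingers below 0.1 N and value of joint dial above 0.9 rad), for 0.2 s.
3. the dial is at its off stop (value of joint dial below 0.07 rad), for 0.2 s.
At the end, for the whole second after the job is handed in: the dial is within 0.07 rad of its off stop, the pad has sprung back (less than 3 mm down), and the drum stands at rest, upright within 0.12 rad, on the floor of the empty bay (origin within 50 mm of the bay's centre and less than 6 mm above its floor) (value of joint dial below 0.07 rad and value of joint pad below 0.003 m and horizontal distance between drum and bay below 0.05 m and z of drum in the frame of bay below 0.006 m and angle between drum's own z axis and vertical below 0.12 rad and linear speed of drum below 0.02 m/s); the robot touches nothing.
It fails at once if the drum is let go more than 15 mm above the floor of the bay (dropped) (contact force between drum and anything else below 0.01 N and horizontal distance between drum and bay below 0.08 m and z of drum in the frame of bay above 0.015 m).
It fails at once if the convertible is moved more than 30 mm (distance of convertible from where it was at the start of the episode above 0.03 m).
It fails at once if the digger is moved more than 30 mm (distance of digger from where it was at the start of the episode above 0.03 m).
It fails at once if the first road block is moved more than 30 mm (distance of block1 from where it was at the start of the episode above 0.03 m).
It fails at once if the second road block is moved more than 30 mm (distance of block2 from where it was at the start of the episode above 0.03 m).
It also fails if it takes over 59 s, if anything falls off the work surface, if the arm or the gripper's body presses on something with over 40 N, if the wrist force passes 120 N, or if a joint passes its speed limit or range.

## Robot

A 6-joint arm with a two-finger parallel gripper is mounted at the origin on the work surface. World frame = base frame: x ahead of the robot, y to its left, z up, the work surface at z = 0. Lengths are in m, angles in rad, forces in N, time in s.
With the tool pointing down it reaches from about 0.375 to 0.975 m from the base axis. Payload 3.8 kg.
Tool frame: the origin (TCP) lies on the centre line of the jaws, within the pads' length; the fingertips stand 25 mm ahead of it and the grasp point (between the pads) lies 6 mm ahead of it; y points along the fingers, z is the direction in which the jaws open and shut, and the axes are right-handed (so a half turn about y gives the same grasp; the last joint's range is limited). The gripper opens to 85 mm and grips with 20 to 120 N. Pads are 22 mm wide; open, the fingers measure 114 mm over their backs; the gripper's body (76 mm by 85 mm) begins 54 mm behind the grasp point. The pads swing forward as they close: fully open they stand 13 mm farther back than shut.
Start: joints at [-0.037, 0.264, 1.604, -0, 1.274, -0.037], TCP at [0.675, -0, 0.256] pointing down, gripper open.
Joint ranges: [-2.63, 2.63], [-0.94, 2.18], [0.31, 2.57], [-1.31, 4.45], [0, 2.66], [-2.55, 2.55]. Speed limits (rad/s): [2.57, 2.57, 3.14, 3.14, 3.14, 3.14].

## Interface

Orientations are given as a rotation vector (axis times angle).
In Python, from workcell import bot gives the robot as it stands.
- The arm moves only by the shell command python3 -m jog 'ROWS' [FORCE]. ROWS is JSON, a list of rows, each a list of 5 numbers: the shift along the world's x, y, z in mm, then the turn about the world's z in degrees, then the finger opening in mm, from 0 to 85.4. A call has exactly 10 rows; each row is the pose to reach, as a shift and turn from the pose commanded when the call began; what a row does not reach only later rows make up. A row lasts 1/8 s, in which the tool goes at most 62.5 mm and 10.7 degrees, less where a joint would pass 70% of its speed; a pose out of reach is approached as far as the arm can. A call with a gripper value outside its range is refused whole. The fingers move at their own pace and stop on an object; FORCE is the grip in N (left out, the last holds). Time passes only in rows, so rows that repeat a pose let the fingers close, or fill a call up. It gives the time, the measured TCP pose, the force and the opening at its end, in the units of the state.
- bot.read_state(): the state, without advancing time (a new reading comes with each control period).
- bot.read_camera(name): name is "scene" or "side" or "wrist"; returns a dict with "pixels" (400x640x3 uint8, red, green, blue), "fx", "fy", "cx", "cy" (pixels), "R" (3x3) and "t" (3): a world point X has camera coordinates R X + t. Camera axes: x right, y down, z forward; pixel columns grow to the right and rows downward; lengths in m; the calibration is good to about 2 mm. A picture is of the moment at which its call begins. There is no depth.
- bot.finish_job(): hands the job in, once; it reports no verdict.
The state is a dict: "time": time; "q": joint angles; "joint_vel": joint speeds; "joint_torque": joint torques, N m; "tool_pos": TCP position; "tcp_rot": TCP orientation; "wrist_force": force on the tool from outside, world axes, zero at the start; "torque": the same for the moment, N m; "width": opening from 0.0 (shut) to 1.0 (fully open).
Only numpy, scipy, OpenCV 4.12 (cv2) and the standard library are available. Lean on these libraries where they do the work, as an engineer would, in place of code of your own. Each camera call takes 0.05 s, during which the arm holds its last target.

## Working session

There is one attempt and no reset: what is moved stays moved. The work goes in short steps, Python scripts to look and compute and a shell command to move; the robot and the scene stay as the last step left them, time stands still between calls to the robot, and variables do not carry over. Pictures are saved under pics/ and viewed, and the job is handed in when it is done.

```bash
mkdir -p pics; cat > h.py <<'E'
import numpy as np, cv2
from workcell import bot
def snap(name,fn,crop=None,scale=1):
    c=bot.read_camera(name); im=np.ascontiguousarray(c["pixels"][:,:,::-1])
    np.savez('pics/'+fn+'.npz',**{k:np.array(v) for k,v in c.items()})
    cv2.imwrite('pics/'+fn+'_full.png',im)
    if crop: x0,y0,x1,y1=crop; im=im[y0:y1,x0:x1]
    if scale!=1: im=cv2.resize(im,None,fx=scale,fy=scale,interpolation=cv2.INTER_CUBIC)
    cv2.imwrite('pics/'+fn+'.png',im); return c
def onplane(c,u,v,z):
    R=np.array(c["R"]);t=np.array(c["t"]).ravel();o=-R.T@t
    d=R.T@np.array([(u-float(c["cx"]))/float(c["fx"]),(v-float(c["cy"]))/float(c["fy"]),1.])
    return o+d*(z-o[2])/d[2]
def proj(c,X):
    p=np.array(c["R"])@np.array(X)+np.array(c["t"]).ravel()
    return np.array([float(c["fx"])*p[0]/p[2]+float(c["cx"]),float(c["fy"])*p[1]/p[2]+float(c["cy"])])
E
python3 - <<'E'
from h import *
for n in ["scene","side","wrist"]:
    c=snap(n,n+"0"); R=np.array(c["R"]);print(n,-R.T@np.array(c["t"]).ravel(),R[2],c["fx"])
print(bot.read_state())
E
```

```text
scene [ 1.16259704 -0.35412604  1.07693892] [-0.52694006  0.28229885 -0.80164926] 505.34280410836834
side [ 0.20518684 -1.0820472   0.77147265] [ 0.20203419  0.83037674 -0.51928475] 497.00914016235595
wrist [0.67475786 0.07810585 0.37257065] [-0.00245854 -0.30657043 -0.9518448 ] 359.26738222590865
{'time': 0.15, 'q': array([-3.69096748e-02,  2.64579845e-01,  1.60505074e+00, -1.37118079e-05,
        1.27372576e+00, -3.69105214e-02]), 'joint_vel': array([-0.00070697, -0.00242631, -0.00490754,  0.00093322,  0.00072169,
        0.00042603]), 'joint_torque': array([-4.44535381e-04, -5.15905774e+01, -3.67958951e+01, -2.06692371e-04,
        8.09489022e-03,  2.50629785e-05]), 'tool_pos': array([6.74474444e-01, 6.79333774e-06, 2.55253342e-01]), 'tcp_rot': array([-1.21046173,  1.21051871, -1.20832365]), 'wrist_force': array([-0.25346099, -0.48725644,  0.09383995]), 'torque': array([ 0.02202836, -0.04786645,  0.00871985]), 'width': 1.0011537804715307}
```

View pics/scene0.png

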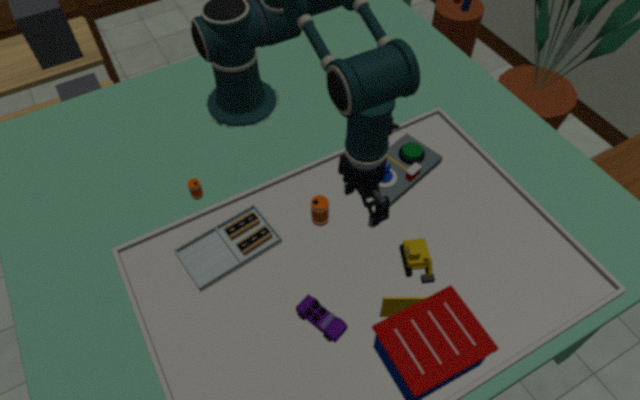

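View pics/side0.png

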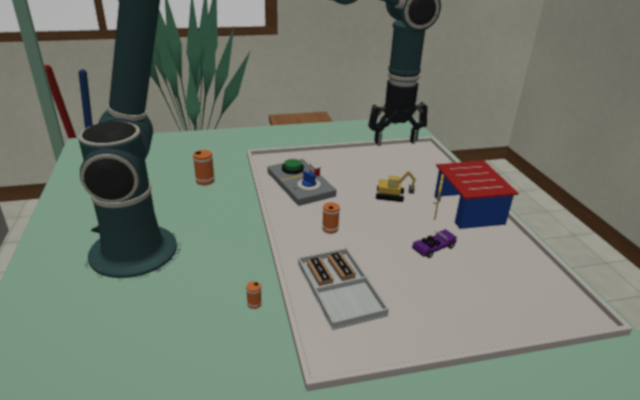

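View pics/wrist0.png

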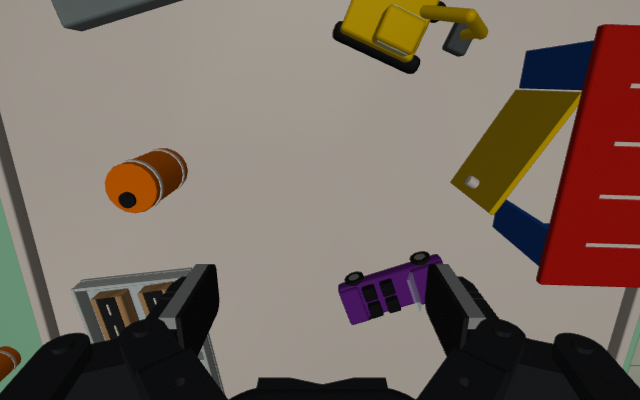

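The side view shows three drum-like things. One at (204,167) is large and stands on the table, one at (331,217) is medium and stands in the white tray between station and aluminium tray, and one at (254,294) is small and stands on the table. The scene view shows the medium one at (320,210) and the small one at (195,188). The middle-sized one at side (331,217) fits, by both size and location. I'll confirm it in crops.

```bash
python3 - <<'E'
from h import *
s=cv2.imread('pics/side0_full.png'); a=s[130:330,180:400]
cv2.imwrite('pics/side0_crop.png',cv2.resize(a,None,fx=3,fy=3,interpolation=cv2.INTER_CUBIC)[:600])
s=cv2.imread('pics/scene0_full.png'); a=s[120:295,165:455]
cv2.imwrite('pics/scene0_crop.png',cv2.resize(a,None,fx=2.75,fy=2.75,interpolation=cv2.INTER_CUBIC))
E
```

```text
(no output)
```

View pics/side0_crop.png

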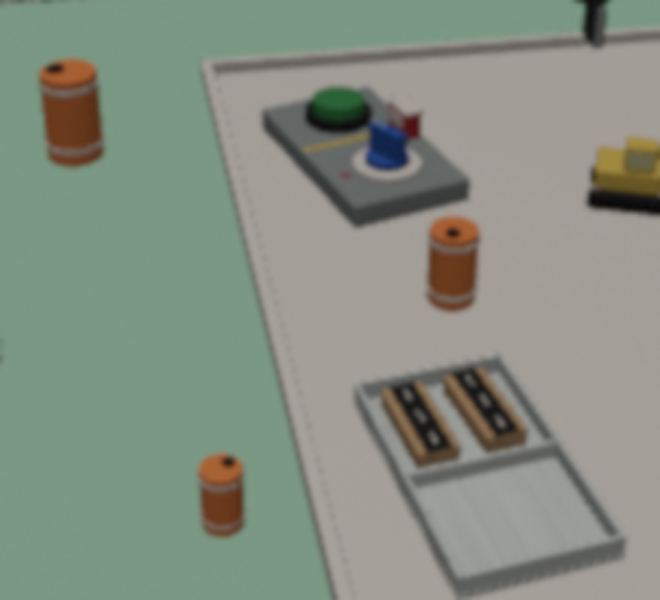

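View pics/scene0_crop.png

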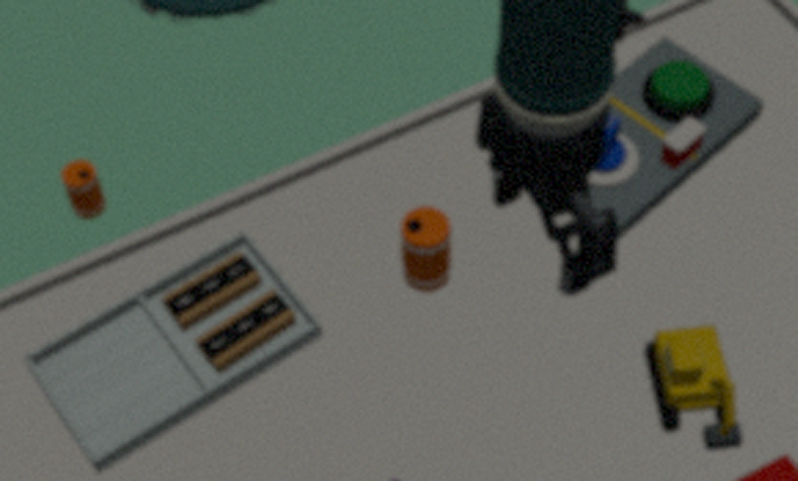

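```bash
cat > fit.py <<'E'
from h import *
from scipy.optimize import least_squares
S=dict(np.load('pics/side0.npz'));C=dict(np.load('pics/scene0.npz'));W=dict(np.load('pics/wrist0.npz'))
sd=lambda u,v:(180+u/3,130+v/3); sc=lambda u,v:(165+u/2.75,120+v/2.75)
def fit(obs,z0,p0):
    # obs: list (cam,uv,local xyz)
    f=lambda p:np.concatenate([proj(c,[p[0]+np.cos(p[2])*l[0]-np.sin(p[2])*l[1],p[1]+np.sin(p[2])*l[0]+np.cos(p[2])*l[1],z0+l[2]])-uv for c,uv,l in obs])
    r=least_squares(f,p0,loss='soft_l1'); return r.x,r.fun.reshape(-1,2).round(1)
def pt(p,z0,l): return [p[0]+np.cos(p[2])*l[0]-np.sin(p[2])*l[1],p[1]+np.sin(p[2])*l[0]+np.cos(p[2])*l[1],z0+l[2]]
E
python3 - <<'E'
from fit import *
print('drum', onplane(S,*sd(454,232),.08),onplane(C,*sc(426,229),.08),onplane(W,134,187,.08))
for z in(0.08,): pass
for u,v in[(264,110),(357,215),(468,183),(366,88)]: print('st',onplane(S,*sd(u,v),.031))
print('pad',onplane(S,*sd(338,104),.057),onplane(C,*sc(679,85),.057))
for u,v in[(355,388),(500,358),(622,545),(460,587)]: print('tray',onplane(S,*sd(u,v),.027))
for u,v in[(28,360),(243,237),(320,330),(100,468)]: print('trayC',onplane(C,*sc(u,v),.027))
E
```

```text
drum [ 0.51168875 -0.01655103  0.08      ] [ 0.51734713 -0.00938679  0.08      ] [ 0.51474087 -0.00679373  0.08      ]
st [0.39455284 0.3359889  0.031     ]
st [0.4500452 0.1056536 0.031    ]
st [0.57009178 0.14509624 0.031     ]
st [0.51298865 0.36838937 0.031     ]
pad [0.4657993  0.28603235 0.057     ] [0.47416779 0.2997351  0.057     ]
tray [ 0.39717782 -0.14950656  0.027     ]
tray [ 0.52320934 -0.13324253  0.027     ]
tray [ 0.54730353 -0.36128011  0.027     ]
tray [ 0.4245402  -0.37761278  0.027     ]
trayC [ 0.43204872 -0.36460177  0.027     ]
trayC [ 0.40532852 -0.14380191  0.027     ]
trayC [ 0.53292179 -0.12749024  0.027     ]
trayC [ 0.562223   -0.34793707  0.027     ]
```

```bash
python3 - <<'E'
from fit import *
def tri(obs):
    f=lambda X:np.concatenate([proj(c,X)-uv for c,uv in obs]); r=least_squares(f,[.5,0,.05]); return r.x.round(4),r.fun.round(1)
print('drum SC',tri([(S,sd(454,232)),(C,sc(426,229))]))
print('drum all',tri([(S,sd(454,232)),(C,sc(426,229)),(W,(134,187))]))
print('drum SW',tri([(S,sd(454,232)),(W,(134,187))]))
print('drum CW',tri([(C,sc(426,229)),(W,(134,187))]))
print('tray1',tri([(S,sd(355,388)),(C,sc(243,237))]))
print('tray3',tri([(S,sd(622,545)),(C,sc(100,468))]))
print('pad',tri([(S,sd(338,104)),(C,sc(679,85))]))
# TCP of gripper in images
st=bot.read_state(); print(proj(S,[.6745,0,.2553]),proj(C,[.6745,0,.2553]),proj(W,[.6745,0,.2303]))
E
```

```text
drum SC (array([ 0.514 , -0.0077,  0.0745]), array([-0.1, -0.1, -0. ,  0.1]))
drum all (array([ 0.5126, -0.008 ,  0.0756]), array([-0.5, -0.3, -0.4, -0.5,  0.4, -0. ]))
drum SW (array([ 0.5125, -0.0081,  0.0756]), array([-0.6, -0.3,  0.2,  0.1]))
drum CW (array([ 0.5127, -0.0079,  0.0759]), array([-0.4, -0.6,  0.2, -0.1]))
tray1 (array([ 0.3994, -0.1418,  0.02  ]), array([ 0.2,  0.2,  0.1, -0.3]))
tray3 (array([ 0.5539, -0.3477,  0.0128]), array([ 0.1,  0.1,  0. , -0.1]))
pad (array([0.4688, 0.3049, 0.048 ]), array([-0.2, -0.2, -0. ,  0.2]))
[394.6802259  139.09927159] [360.91364729 204.36956214] [321.91251372 266.86913859]
```

```bash
python3 - <<'E'
from fit import *
def fz(obs,p0):
    f=lambda p:np.concatenate([proj(c,pt(p,p[3],l))-uv for c,uv,l in obs])
    r=least_squares(f,p0,loss='soft_l1'); return r.x.round(4),(f(r.x)).reshape(-1,2).round(1).tolist()
T=[(S,sd(355,388),[-.065,.115,.022]),(S,sd(500,358),[.065,.115,.022]),(S,sd(622,545),[.065,-.115,.022]),(S,sd(460,587),[-.065,-.115,.022]),
(C,sc(28,360),[-.065,-.115,.022]),(C,sc(243,237),[-.065,.115,.022]),(C,sc(320,330),[.065,.115,.022]),(C,sc(100,468),[.065,-.115,.022])]
print(fz(T,[.48,-.25,.1,0])); print(fz(T[:4],[.48,-.25,.1,0]));print(fit(T,0.,[.48,-.25,.1]));print(fit(T,0.005,[.48,-.25,.1]))
P=[(S,sd(264,110),[-.065,.115,.026]),(S,sd(357,210),[-.065,-.115,.026]),(S,sd(468,183),[.065,-.115,.026]),(S,sd(366,88),[.065,.115,.026]),(S,sd(338,104),[0,.057,.052]),(C,sc(679,85),[0,.057,.052]),(C,sc(665,38),[-.065,.115,.026]),(C,sc(762,105),[.065,.115,.026])]
print(fz(P,[.48,.22,-.3,0]));print(fit(P,0.,[.48,.22,-.3]));
E
```

```text
(array([ 0.4767, -0.2444,  0.1227, -0.0054]), [[-0.6, 0.5], [0.1, 0.6], [1.3, -0.4], [-0.8, -0.3], [-0.5, 0.8], [1.3, -0.5], [1.1, -0.4], [-1.3, 0.2]])
(array([ 0.4775, -0.2425,  0.1201, -0.0071]), [[-0.3, 0.5], [0.2, 0.6], [1.2, -0.4], [-0.9, -0.5]])
(array([ 0.47709186, -0.24754054,  0.12105358]), array([[-0.1, -0.5],
       [ 0.8, -0.4],
       [ 2.2, -1.2],
       [-0.2, -1.2],
       [-2.2,  0.2],
       [ 0.1, -1.1],
       [-0.1, -0.8],
       [-3. , -0.2]]))
(array([ 0.47779273, -0.24926887,  0.11893647]), array([[ 0.4, -1.8],
       [ 1.5, -1.6],
       [ 2.9, -2.4],
       [ 0.3, -2.4],
       [-3.3, -0.4],
       [-0.6, -1.7],
       [-0.7, -1.3],
       [-4.2, -0.6]]))
(array([ 0.4841,  0.2493,  0.2593, -0.0006]), [[-1.2, 0.5], [-0.9, 0.5], [1.1, -0.2], [0.8, 0.2], [0.1, -1.1], [0.1, -0.4], [-0.6, 0.2], [0.6, 0.0]])
(array([0.48414163, 0.24879707, 0.25757906]), array([[-1.1,  0.4],
       [-0.9,  0.4],
       [ 1.1, -0.2],
       [ 0.9,  0.2],
       [ 0.1, -1.2],
       [ 0. , -0.4],
       [-0.6,  0.2],
       [ 0.6,  0. ]]))
```

The crops confirm the middle-sized drum, at side px (331,217) with its top at (331,207), standing in the white tray. The large and small ones stand outside it. I'll look at the station with the wrist camera from above.

```bash
python3 -m jog '[[-25,24,5,0,85],[-60,57,10,0,85],[-105,100,20,0,85],[-145,140,30,0,85],[-175,165,40,0,85],[-190,180,40,0,85],[-190,180,40,0,85],[-190,180,40,0,85],[-190,180,40,0,85],[-190,180,40,0,85]]'; python3 - <<'E'
from h import *
snap('wrist','wrist1');snap('scene','scene1');s=bot.read_state();print(s['tool_pos'],s['tcp_rot'],s['q'],s['time'])
E
```

```text
time: 1.4
tool_pos: [0.4855, 0.1793, 0.2959]
tcp_rot: [-1.209, 1.21, -1.21]
wrist_force: [-0.4, 0.0, 0.2]
width: 0.997
[0.48537859 0.17953749 0.29602853] [-1.20918578  1.21010337 -1.20986359] [ 3.06195470e-01 -5.95637656e-02  1.88533716e+00 -7.21419548e-05
  1.31625813e+00  3.07171413e-01] 1.5
```

View pics/wrist1.png

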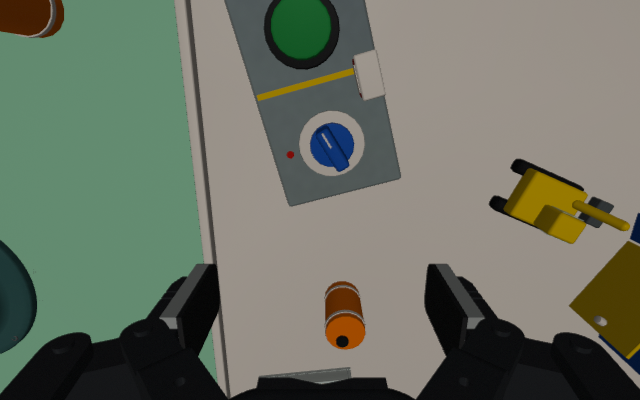

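View pics/scene1.png

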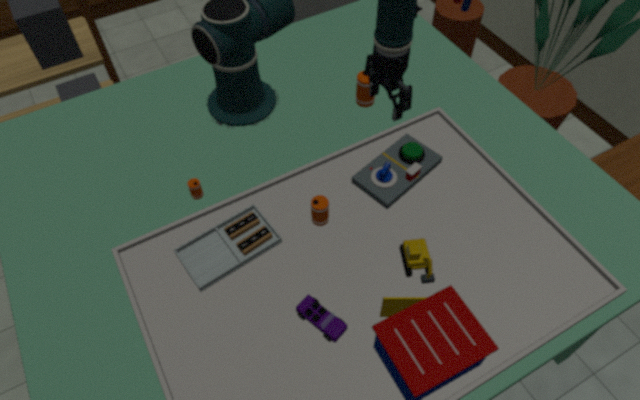

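```bash
python3 - <<'E'
from fit import *
W1=dict(np.load('pics/wrist1.npz'))
im=cv2.imread('pics/wrist1_full.png'); cv2.imwrite('pics/w1c.png',cv2.resize(im[0:210,220:420],None,fx=2.85,fy=2.85,interpolation=cv2.INTER_CUBIC))
for z in(-.005,0,.005):
  P=[(W1,(400,178),[.065,-.115,.026]),(W1,(291,206),[-.065,-.115,.026]),(W1,(301,26),[0,.057,.052])]
  p,r=fit(P,z,[.48,.22,.26]); print(z,p,r.tolist()); print(' dialaxis',pt(p,z,[0,-.057,.063]),'pad',pt(p,z,[0,.057,.052]))
  a=onplane(W1,318,128,z+.07);b=onplane(W1,347,168,z+.07); print(np.degrees(np.arctan2(*(a-b)[1::-1])))
E
```

```text
-0.005 [0.48135051 0.24946034 0.26304342] [[0.5, -1.1], [-1.1, -0.6], [0.3, 2.6]]
 dialaxis [np.float64(0.49617167397329776), np.float64(0.19442096639639309), 0.058] pad [np.float64(0.4665293380159271), np.float64(0.30449971965509587), 0.047]
126.05330720135424
0 [0.48129952 0.25048823 0.25911263] [[1.1, -0.5], [-2.0, -0.1], [0.1, 0.6]]
 dialaxis [np.float64(0.49590422319658745), np.float64(0.1953910217601581), 0.063] pad [np.float64(0.4666948123957084), np.float64(0.30558544231158846), 0.052]
126.05330720135422
0.005 [0.48160707 0.25079784 0.26285097] [[2.6, 0.0], [-1.7, 1.2], [-0.1, -0.6]]
 dialaxis [np.float64(0.49641764130533766), np.float64(0.1957556070957973), 0.068] pad [np.float64(0.4667964914137948), np.float64(0.3058400632151912), 0.056999999999999995]
126.05330720135431
```

View pics/w1c.png

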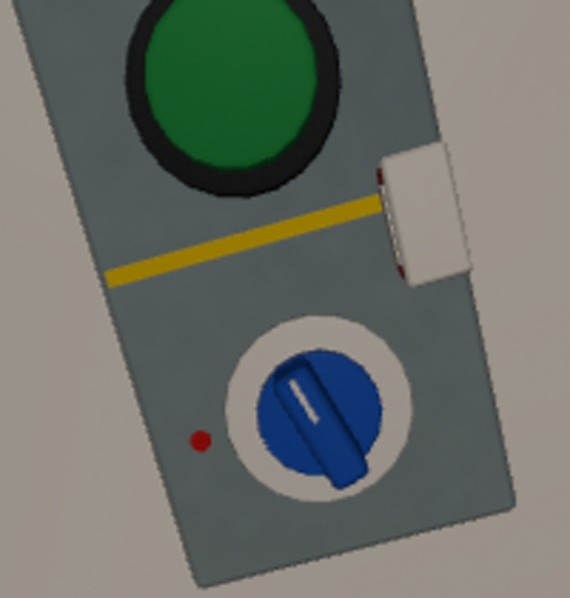

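```bash
python3 - <<'E'
from fit import *
W1=dict(np.load('pics/wrist1.npz'))
for z in(.073,.076,.08): print(onplane(W1,345,331,z),onplane(W,134,187,z),onplane(S,331.3,207.3,z))
def tri(obs):
    f=lambda X:np.concatenate([proj(c,X)-uv for c,uv in obs]); r=least_squares(f,[.5,0,.05]); return r.x.round(4),r.fun.round(1)
print(tri([(S,sd(454,232)),(C,sc(426,229)),(W,(134,187)),(W1,(345,331))]))
E
```

```text
[ 0.51149039 -0.01080766  0.073     ] [ 0.51091233 -0.00882502  0.073     ] [ 0.51474633 -0.00558662  0.073     ]
[ 0.51126438 -0.00844266  0.076     ] [ 0.51255314 -0.00795447  0.076     ] [ 0.51341675 -0.01021011  0.076     ]
[ 0.51096304 -0.00528933  0.08      ] [ 0.51474087 -0.00679373  0.08      ] [ 0.51164397 -0.01637477  0.08      ]
(array([ 0.512 , -0.0084,  0.0752]), array([-0.7, -0.1, -0.7, -0.5, -0. ,  0.3,  0.7, -0.5]))
```

```bash
python3 -m jog '[[4,-25,-10,0,85],[10,-70,-30,0,85],[17,-120,-60,0,85],[23,-160,-90,0,85],[27,-187,-120,0,85],[27,-187,-145,0,85],[27,-187,-156,0,85],[27,-187,-156,0,85],[27,-187,-156,0,85],[27,-187,-156,0,85]]'; python3 - <<'E'
from h import *
snap('wrist','wrist2');s=bot.read_state();print(s['tool_pos'],s['tcp_rot'],s['time'])
E
```

```text
time: 2.75
tool_pos: [0.513, -0.0067, 0.1416]
tcp_rot: [-1.208, 1.207, -1.21]
wrist_force: [0.1, 0.1, 0.3]
width: 0.992
[ 0.51281834 -0.00673409  0.14145056] [-1.20801809  1.20710969 -1.2098418 ] 2.8
```

View pics/wrist2.png

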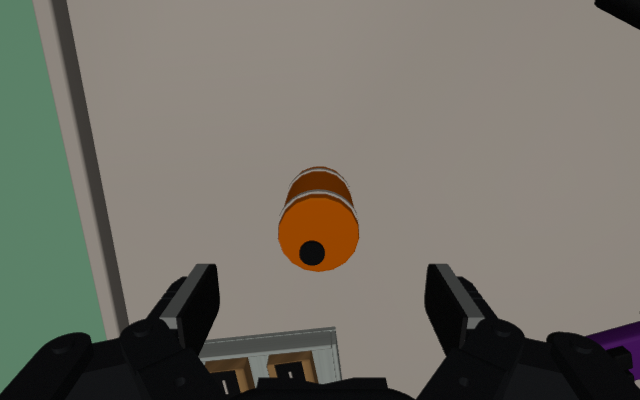

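```bash
python3 - <<'E'
from fit import *
W2=dict(np.load('pics/wrist2.npz'))
for z in(.072,.076,.08): print(onplane(W2,319,232,z))
X=onplane(W2,319,232,.076); print((np.array(W2['R'])@X+W2['t'])[2], proj(W2,[.5128,-.0067,.076]))
E
```

```text
[ 0.51167068 -0.00931361  0.072     ]
[ 0.51169398 -0.00758795  0.076     ]
[ 0.51171729 -0.00586229  0.08      ]
0.19850853655264555 [321.00177158 230.51522093]
```

```bash
python3 -m jog '[[-1,-1,-15,0,85],[-1,-1,-40,0,85],[-1,-1,-65,0,85],[-1,-1,-80,0,85],[-1,-1,-85,0,85],[-1,-1,-85,0,85],[-1,-1,-85,0,60],[-1,-1,-85,0,40],[-1,-1,-85,0,35],[-1,-1,-85,0,35]]' 50; python3 -m jog '[[0,0,0,0,35],[0,0,0,0,35],[0,0,5,0,35],[0,0,12,0,35],[0,0,20,0,35],[0,0,20,0,35],[0,0,20,0,35],[0,0,20,0,35],[0,0,20,0,35],[0,0,20,0,35]]'; python3 - <<'E'
from h import *
snap('wrist','wrist3');snap('side','side3',(200,90,480,330),2.5);s=bot.read_state();print(s['tool_pos'],s['wrist_force'],s['width'],s['time'])
E
```

```text
time: 4.05
tool_pos: [0.5119, -0.0081, 0.0563]
tcp_rot: [-1.208, 1.208, -1.21]
wrist_force: [-0.8, 0.1, 5.5]
width: 0.518
time: 5.3
tool_pos: [0.5109, -0.008, 0.0751]
tcp_rot: [-1.209, 1.209, -1.209]
wrist_force: [-0.1, -0.3, -0.8]
width: 0.518
[ 0.51093527 -0.00801772  0.07518626] [ 0.15199009  0.16307934 -1.47067627] 0.5196998452443107 5.4
```

View pics/wrist3.png

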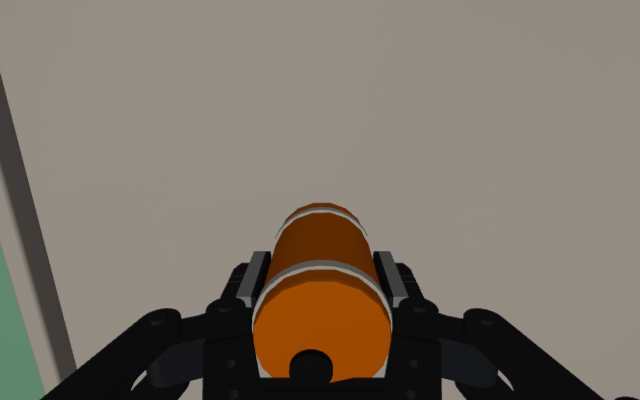

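View pics/side3.png

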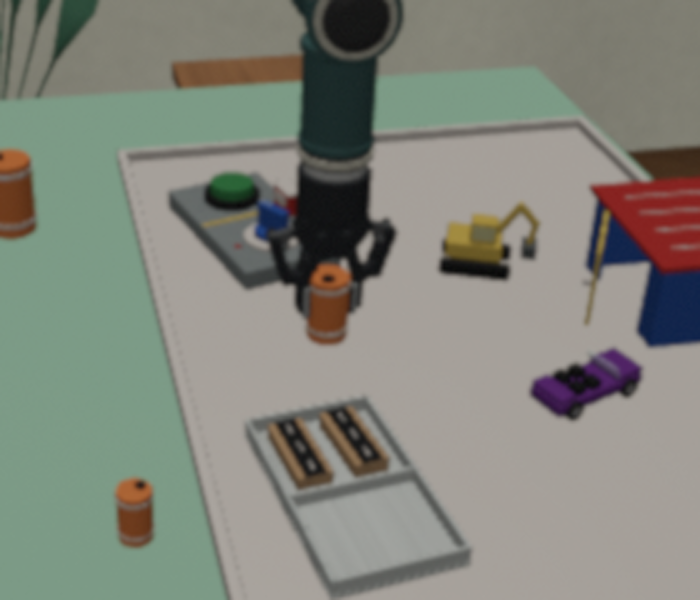

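The drum is held upright and lifted, at side crop (328,305). Next I'll carry it high over the station to the pad.

```bash
python3 -m jog '[[0,0,30,0,35],[-2,15,70,0,35],[-7,50,95,0,35],[-14,100,100,0,35],[-21,150,100,0,35],[-28,200,100,0,35],[-35,250,95,0,35],[-41,290,85,0,35],[-44,313,75,0,35],[-44,313,75,0,35]]';  python3 - <<'E'
from h import *
snap('wrist','wrist4');snap('scene','scene4',(300,60,500,230),3.5);snap('side','side4',(220,60,420,230),3.5);s=bot.read_state();print(s['tool_pos'],s['wrist_force'],s['width'],s['time'])
E
```

```text
time: 6.65
tool_pos: [0.4659, 0.306, 0.1492]
tcp_rot: [-1.213, 1.208, -1.207]
wrist_force: [0.2, -0.8, -1.3]
width: 0.511
[0.46716572 0.3043678  0.1504524 ] [-0.72727808  0.02234042 -1.31368048] 0.5131279754812945 6.8
```

View pics/wrist4.png

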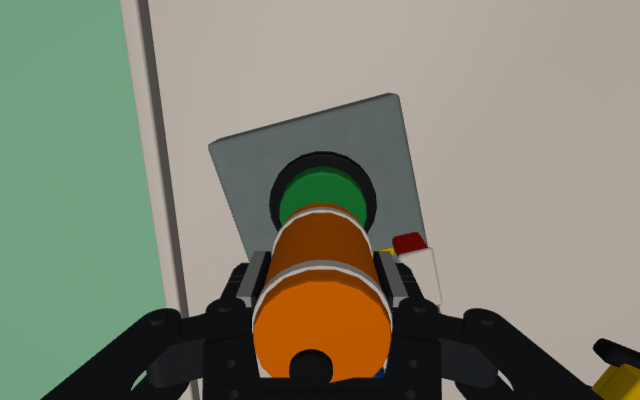

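View pics/scene4.png

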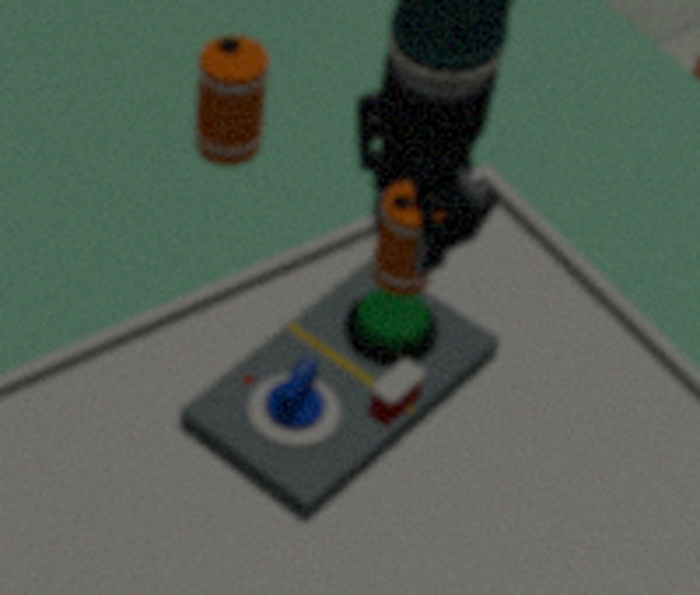

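View pics/side4.png

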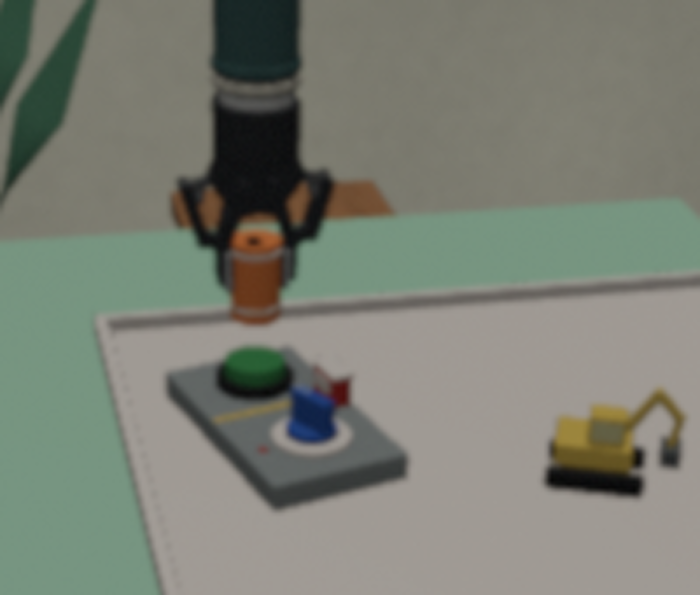

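```bash
python3 - <<'E'
from fit import *
W4=dict(np.load('pics/wrist4.npz'))
for z in(.047,.052,.057):
  c,r=proj(W4,[.4667,.3055,z]),proj(W4,[.4947,.3055,z])
  print(z,c,r[0]-c[0], 'padtoprow',proj(W4,[.4667,.3335,z]), 'drumbot',proj(W4,[.4665,.3055,.1497-.056]))
  print(onplane(W4,323,166,z))
E
```

```text
0.047 [323.11111232 208.96388575] 43.14493240671402 padtoprow [323.28409827 166.77934819] drumbot [322.86788308 238.97718868]
[0.46652053 0.33399728 0.047     ]
0.052 [323.12327105 211.61925754] 44.043659791942616 padtoprow [323.30047724 168.62575888] drumbot [322.86788308 238.97718868]
[0.46650996 0.33514121 0.052     ]
0.057 [323.135947   214.38758793] 44.980625447909006 padtoprow [323.31758086 170.5538605 ] drumbot [322.86788308 238.97718868]
[0.4664994  0.33628513 0.057     ]
```

```bash
python3 -m jog '[[0,1,-10,0,35],[0,1,-22,0,35],[0,1,-32,0,35],[0,1,-36,0,35],[0,1,-38,0,35],[0,1,-40,0,35],[0,1,-42,0,35],[0,1,-44,0,35],[0,1,-44,0,35],[0,1,-44,0,35]]' 80
```

```text
time: 8.05
tool_pos: [0.4673, 0.3062, 0.1067]
tcp_rot: [-1.208, 1.209, -1.209]
wrist_force: [-0.0, -0.1, 1.6]
width: 0.511
```

```bash
python3 -m jog '[[0,0,-2,0,35],[0,0,-4,0,35],[0,0,-6,0,35],[0,0,-8,0,35],[0,0,-9,0,35],[0,0,-10,0,35],[0,0,-10,0,35],[0,0,-10,0,35],[0,0,-10,0,35],[0,0,-10,0,35]]'
```

```text
time: 9.3
tool_pos: [0.4674, 0.3063, 0.0983]
tcp_rot: [-1.208, 1.209, -1.209]
wrist_force: [-4.6, -2.4, 16.0]
width: 0.51
```

```bash
python3 -m jog '[[0,0,-1,0,35],[0,0,-1,0,35],[0,0,-1,0,35],[0,0,-1,0,35],[0,0,-1,0,35],[0,0,-1,0,35],[0,0,-1,0,35],[0,0,-1,0,35],[0,0,-1,0,35],[0,0,-1,0,35]]';  python3 - <<'E'
from h import *
snap('wrist','wrist5');snap('side','side5',(220,60,420,230),3.5);s=bot.read_state();print(s['tool_pos'],s['wrist_force'],s['torque'],s['width'],s['time'])
E
```

```text
time: 10.55
tool_pos: [0.4674, 0.3064, 0.0983]
tcp_rot: [-1.208, 1.209, -1.209]
wrist_force: [-6.4, -2.9, 20.3]
width: 0.51
[0.46741825 0.30641718 0.09824355] [-6.91420315 -3.22699122 20.81257073] [-0.64206445  1.36735259 -0.01622834] 0.510059610980199 10.65
```

View pics/wrist5.png

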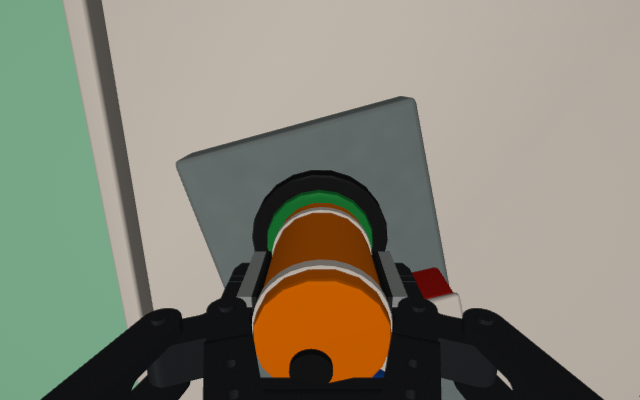

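View pics/side5.png

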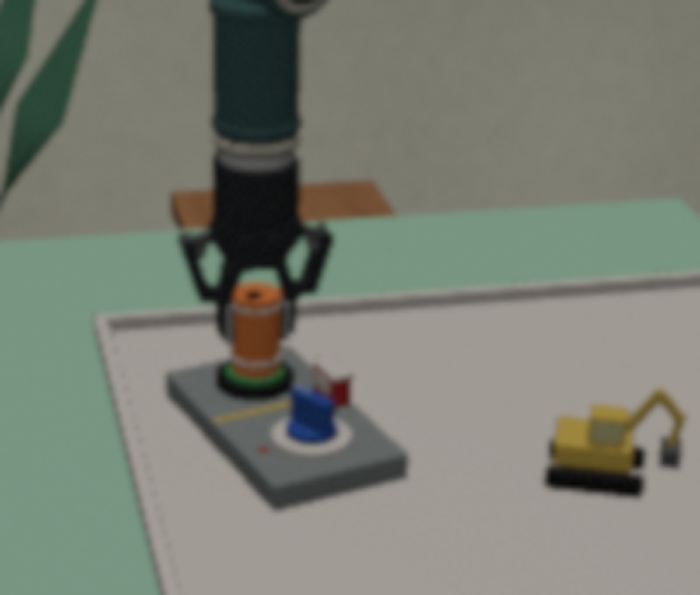

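The pad is at its stop: one extra mm of command added 4 N with no motion, at 20 N, and the drum is upright at side crop (256,330). It has been held for over a second. Now up and across to the bay.

```bash
python3 -m jog '[[0,0,8,0,35],[0,0,25,0,35],[0,0,55,0,35],[0,-15,85,0,35],[1,-50,95,0,35],[3,-100,95,0,35],[4,-155,95,0,35],[6,-210,95,0,35],[7,-265,95,0,35],[9,-315,95,0,35]]'; python3 -m jog '[[1,-50,0,0,35],[3,-100,0,0,35],[4,-150,0,0,35],[6,-200,-5,0,35],[7,-240,-15,0,35],[8,-270,-25,0,35],[8,-285,-35,0,35],[8,-293,-40,0,35],[8,-293,-40,0,35],[8,-293,-40,0,35]]'; python3 - <<'E'
from h import *
snap('wrist','wrist6');snap('side','side6',(220,160,420,330),3.5);s=bot.read_state();print(s['tool_pos'],s['wrist_force'],s['width'],s['time'])
E
```

```text
time: 11.9
tool_pos: [0.4753, -0.0109, 0.1901]
tcp_rot: [-1.21, 1.21, -1.209]
wrist_force: [1.3, 0.2, -1.0]
width: 0.509
time: 13.15
tool_pos: [0.4842, -0.3012, 0.1506]
tcp_rot: [-1.209, 1.208, -1.208]
wrist_force: [0.9, -0.2, -0.2]
width: 0.51
[ 0.48435324 -0.30128879  0.15081131] [ 0.19136148 -0.70294554 -1.06891341] 0.5136154214809501 13.25
```

View pics/wrist6.png

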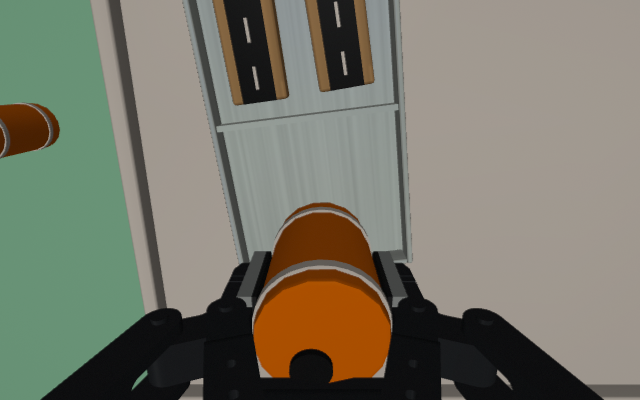

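View pics/side6.png

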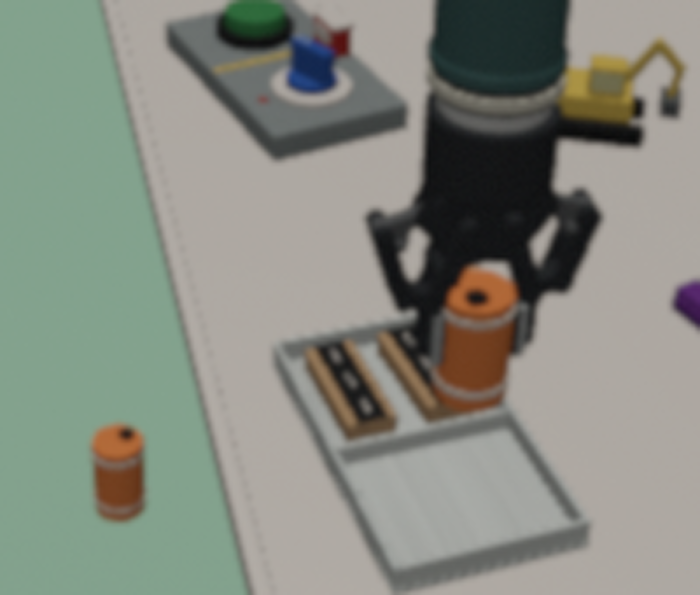

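```bash
python3 - <<'E'
from fit import *
W6=dict(np.load('pics/wrist6.npz'))
P=[(W6,(217,128),[-.063,0,.022]),(W6,(399,106),[.063,0,.022]),(W6,(412,262),[.065,-.115,.022])]
for z in(-.005,0,.005):
  p,r=fit(P,z,[.48,-.25,.12]); print(z,p,r.tolist(),'bay',pt(p,z,[0,-.0565,.004]))
E
```

```text
-0.005 [ 0.47454901 -0.2462894   0.12104769] [[0.3, 0.7], [0.6, 0.2], [-1.8, -4.6]] bay [np.float64(0.48137151913764253), np.float64(-0.3023759751645791), -0.001]
0 [ 0.47518256 -0.24581576  0.11490353] [[-1.0, 0.3], [3.2, 0.5], [-0.3, -1.5]] bay [np.float64(0.4816603345910011), np.float64(-0.3019431914324128), 0.004]
0.005 [ 0.47392485 -0.24502767  0.11704754] [[-5.1, 0.2], [3.0, -0.4], [0.0, 0.5]] bay [np.float64(0.48052294632278036), np.float64(-0.3011410878097245), 0.009000000000000001]
```

```bash
python3 -m jog '[[-1,0,-10,0,35],[-2,0,-30,0,35],[-2,0,-52,0,35],[-2,0,-70,0,35],[-2,0,-80,0,35],[-2,0,-84,0,35],[-2,0,-86,0,35],[-2,0,-88,0,35],[-2,0,-89,0,35],[-2,0,-89,0,35]]'; python3 - <<'E'
from h import *
s=bot.read_state();print(s['tool_pos'],s['wrist_force'])
E
```

```text
time: 14.5
tool_pos: [0.4821, -0.3021, 0.0615]
tcp_rot: [-1.209, 1.209, -1.21]
wrist_force: [0.5, -0.2, -1.1]
width: 0.515
[ 0.48211537 -0.30210393  0.06152874] [ 0.53510773 -0.16252015 -1.14510327]
```

```bash
python3 -m jog '[[0,0,-1,0,35],[0,0,-1,0,35],[0,0,-2,0,35],[0,0,-2,0,35],[0,0,-2,0,35],[0,0,-2,0,35],[0,0,-2,0,35],[0,0,-2,0,35],[0,0,-2,0,35],[0,0,-2,0,35]]' 25
```

```text
time: 15.75
tool_pos: [0.4822, -0.3022, 0.0604]
tcp_rot: [-1.209, 1.209, -1.21]
wrist_force: [-2.7, 1.4, 6.7]
width: 0.512
```

The drum is on the bay floor, with the wrist force up to about 7 N. Now I'll release it.

```bash
python3 -m jog '[[0,0,1,0,40],[0,0,1,0,46],[0,0,1,0,52],[0,0,1,0,60],[0,0,1,0,70],[0,0,1,0,80],[0,0,1,0,80],[0,0,1,0,80],[0,0,1,0,80],[0,0,1,0,80]]';python3 - <<'E'
from h import *
snap('wrist','wrist7');snap('side','side7',(220,160,420,330),3.5);s=bot.read_state();print(s['tool_pos'],s['wrist_force'],s['width'],s['time'])
E
```

```text
time: 17.0
tool_pos: [0.482, -0.302, 0.0603]
tcp_rot: [-1.209, 1.209, -1.209]
wrist_force: [0.2, -0.2, -0.2]
width: 0.933
[ 0.4820065  -0.30200213  0.06029683] [0.24702592 0.73517371 0.22411477] 0.9390983172117127 17.1
```

View pics/wrist7.png

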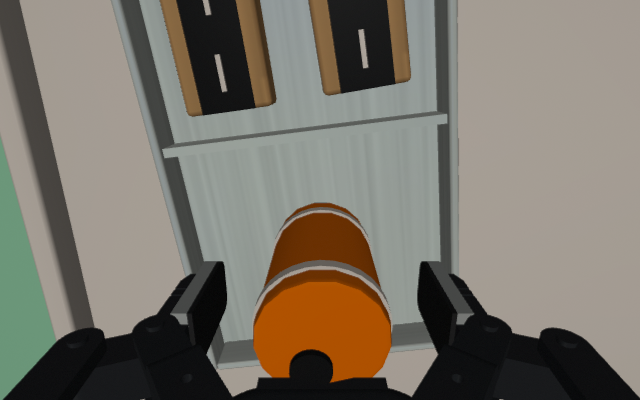

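View pics/side7.png

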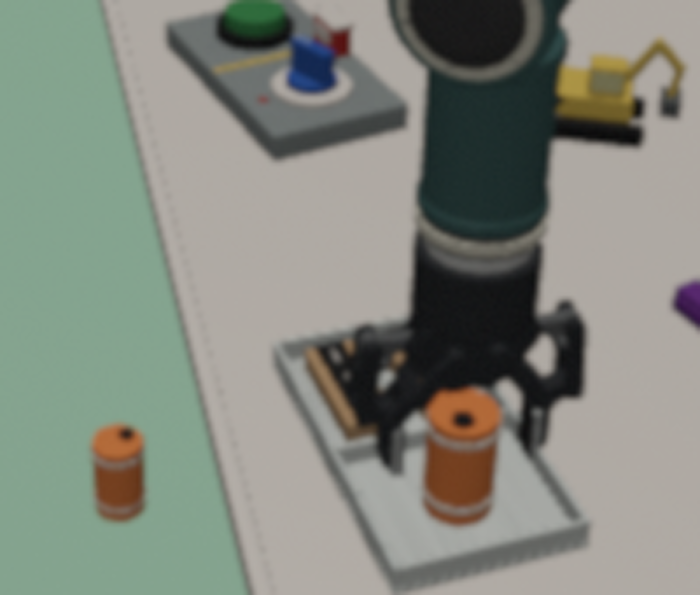

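The wrist and side views show the drum standing upright and free in the bay, at side crop (460,455). I'll retract straight up and go to the dial.

```bash
python3 -m jog '[[0,0,10,0,80],[0,0,35,0,80],[0,0,70,0,80],[0,0,100,0,80],[0,15,115,0,80],[1,55,120,0,80],[3,105,120,0,80],[4,160,120,0,80],[5,215,120,0,80],[6,265,120,0,80]]'; python3 -m jog '[[2,50,0,8,70],[4,100,0,16,60],[6,145,0,22,50],[7,180,0,26,40],[8,210,0,28,40],[8,225,0,28,40],[8,232,0,28,40],[8,232,0,28,40],[8,232,0,28,40],[8,232,0,28,40]]'; python3 - <<'E'
from h import *
snap('wrist','wrist8');s=bot.read_state();print(s['tool_pos'],s['tcp_rot'],s['width'],s['time'])
E
```

```text
time: 18.35
tool_pos: [0.4868, -0.0344, 0.1799]
tcp_rot: [-1.21, 1.21, -1.208]
wrist_force: [-0.1, 0.3, -0.5]
width: 0.936
time: 19.6
tool_pos: [0.4961, 0.1942, 0.1803]
tcp_rot: [-1.401, 0.843, -0.843]
wrist_force: [0.1, -0.8, 0.6]
width: 0.469
[0.49609905 0.19431527 0.18031181] [-1.40130682  0.8429755  -0.84310661] 0.4723275837326435 19.65
```

View pics/wrist8.png

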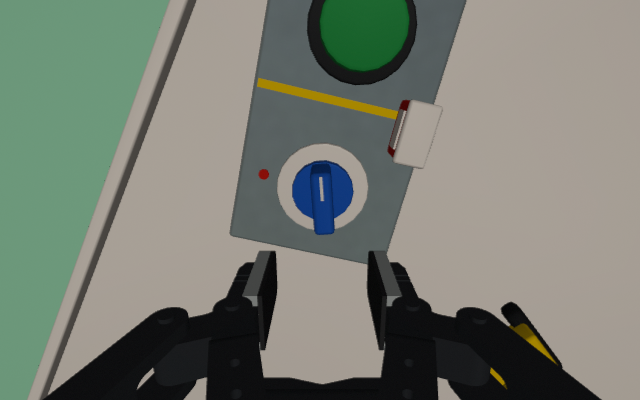

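```bash
python3 - <<'E'
from fit import *
W=dict(np.load('pics/wrist8.npz'))
im=cv2.imread('pics/wrist8_full.png'); cv2.imwrite('pics/w8c.png',cv2.resize(im[130:250,260:390],None,fx=5,fy=5,interpolation=cv2.INTER_CUBIC))
for a,b in [((320,166),(324,231)),((320.5,180),(322,200))]:
  A=onplane(W,*a,.07);B=onplane(W,*b,.07);print(A,B,(A+B)/2,np.degrees(np.arctan2(*(A-B)[1::-1])),np.linalg.norm(A-B))
print(onplane(W,322.5,187,.028), proj(W,[.496,.195,.028]),proj(W,[.496,.195,.04]), onplane(W,264,174,.026))
E
```

```text
[0.48263798 0.21679735 0.07      ] [0.50635851 0.17776738 0.07      ] [0.49449824 0.19728236 0.07      ] 121.28921023304221 0.045672778674389666
[0.4873077  0.20865808 0.07      ] [0.49464577 0.19692119 0.07      ] [0.49097673 0.20278963 0.07      ] 122.01421656544764 0.013842038366913657
[0.49646845 0.19433405 0.028     ] [322.37002634 186.00578674] [322.38853111 190.42468809] [0.45157747 0.18179335 0.026     ]
```

View pics/w8c.png

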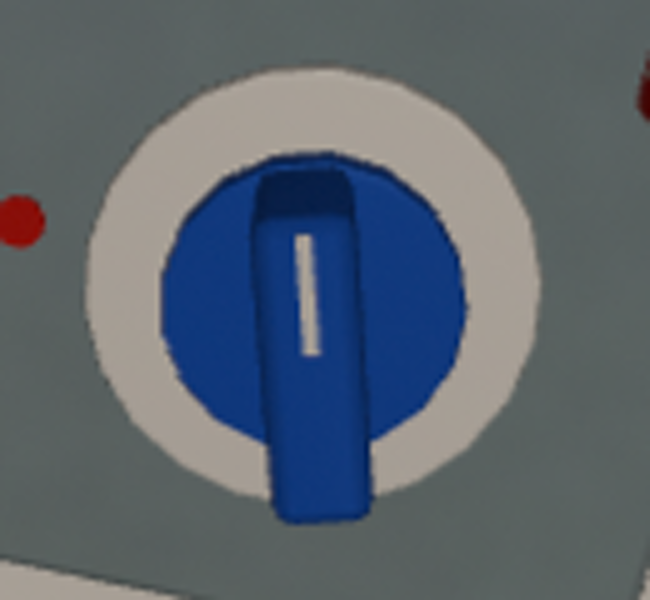

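```bash
python3 -m jog '[[0,1,-20,1,40],[0,1,-50,3,40],[0,1,-80,3,40],[0,1,-98,3,40],[0,1,-106,3,40],[0,1,-108,3,40],[0,1,-108,3,40],[0,1,-108,3,25],[0,1,-108,3,10],[0,1,-108,3,8]]' 30; python3 -m jog '[[0,0,0,0,8],[0,0,0,0,8],[0,0,0,0,8],[0,0,0,0,8],[0,0,0,4,8],[0,0,0,10,8],[0,0,0,18,8],[0,0,0,26,8],[0,0,0,34,8],[0,0,0,42,8]]'; python3 - <<'E'
from h import *
snap('wrist','wrist9');snap('side','side9',(220,60,420,230),3.5);s=bot.read_state();print(s['tool_pos'],s['tcp_rot'],s['wrist_force'],s['torque'],s['width'],s['time'],s['q'])
E
```

```text
time: 20.9
tool_pos: [0.4958, 0.1958, 0.0732]
tcp_rot: [-1.418, 0.802, -0.802]
wrist_force: [-2.9, -0.7, 6.1]
width: 0.161
time: 22.15
tool_pos: [0.4957, 0.1958, 0.0732]
tcp_rot: [-1.559, 0.23, -0.229]
wrist_force: [-2.8, -1.4, 5.1]
width: 0.159
[0.49569788 0.19576821 0.07324856] [-1.55900386  0.23131403 -0.23047123] [-4.06520177 -2.63324202  5.50145975] [-0.20487452  0.51887059  0.08026324] 0.152275819726877 22.25 [ 3.29549965e-01  1.86185779e-01  2.06892340e+00 -3.31073872e-04
  8.87218055e-01 -9.46886682e-01]
```

View pics/wrist9.png

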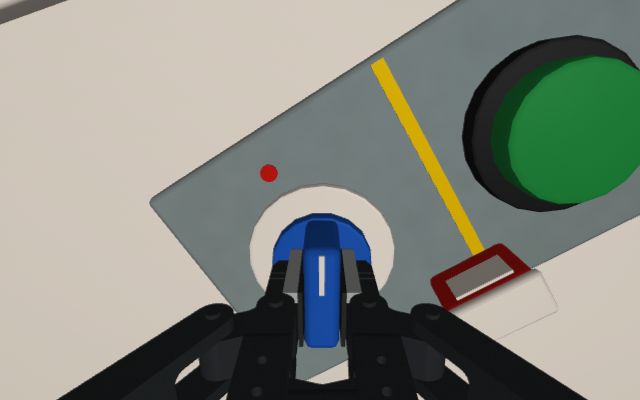

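View pics/side9.png

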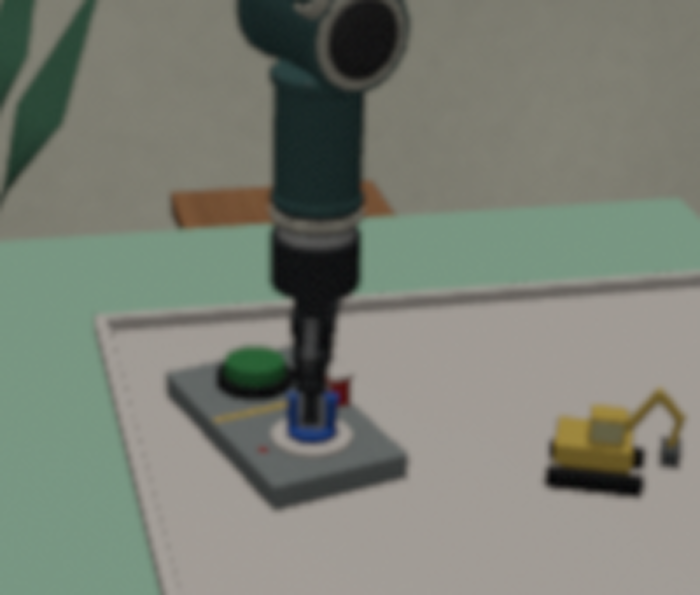

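The wrist view shows the bar, at (321,300), gripped and turning with the tool. I'll continue to the stop.

```bash
python3 -m jog '[[0,0,0,8,8],[0,0,0,16,8],[0,0,0,22,8],[0,0,0,27,8],[0,0,0,30,8],[0,0,0,32,8],[0,0,0,34,8],[0,0,0,36,8],[0,0,0,38,8],[0,0,0,38,8]]'; python3 - <<'E'
from h import *
from scipy.spatial.transform import Rotation as Ro
snap('wrist','wrist10');s=bot.read_state();print(s['tool_pos'],s['wrist_force'],s['torque'],s['width'],s['time'],s['q'][5])
z=Ro.from_rotvec(s['tcp_rot']).as_matrix()[:,2];print('jaw',z,np.degrees(np.arctan2(z[1],z[0])))
E
```

```text
time: 23.5
tool_pos: [0.4962, 0.1958, 0.0734]
tcp_rot: [-1.551, -0.284, 0.284]
wrist_force: [-2.4, -3.2, 5.5]
width: 0.157
[0.49612037 0.19580413 0.07337298] [-1.91376995 -2.93485746  5.01176847] [-0.42751546  0.34922687 -1.65839392] 0.158591556509945 23.55 -1.6047529558420506
jaw [-3.54183497e-01  9.35175618e-01  7.83366414e-04] 110.7434177809667
```

View pics/wrist10.png

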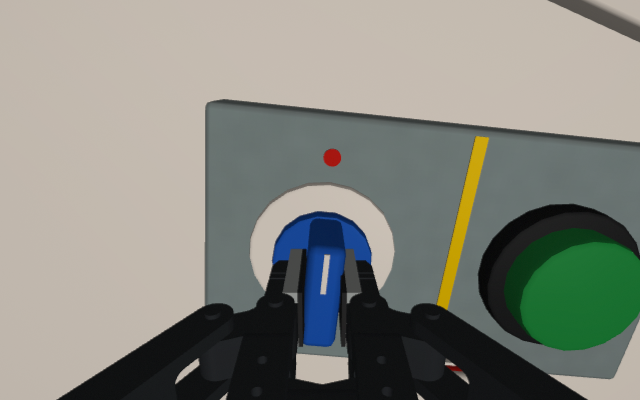

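The torque rose to -1.66 N m and the white line, at (325,275), points to the red dot at (332,157), so the dial is at its stop. I'll release and retract.

```bash
python3 -m jog '[[0,0,0,0,40],[0,0,0,0,40],[0,0,0,0,40],[0,0,0,0,40],[0,0,10,0,40],[0,0,40,0,40],[0,0,75,0,40],[0,0,100,0,40],[0,0,110,0,40],[0,0,110,0,40]]'; python3 - <<'E'
from h import *
snap('wrist','wrist11');snap('side','side11',(220,60,420,230),3.5);s=bot.read_state();print(s['tool_pos'],s['wrist_force'],s['time'])
W=bot.read_camera('wrist')
E
```

```text
time: 24.8
tool_pos: [0.4964, 0.1962, 0.1831]
tcp_rot: [-1.551, -0.289, 0.286]
wrist_force: [0.5, -0.4, 0.2]
width: 0.47
[0.49525213 0.19575903 0.18120576] [ 0.20746721 -1.1247665  -0.26770893] 24.9
```

View pics/wrist11.png

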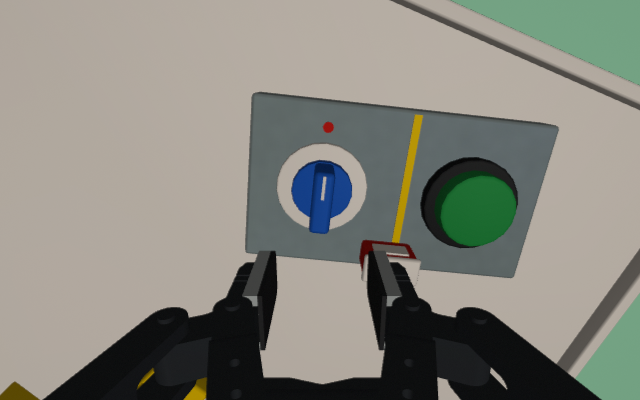

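View pics/side11.png

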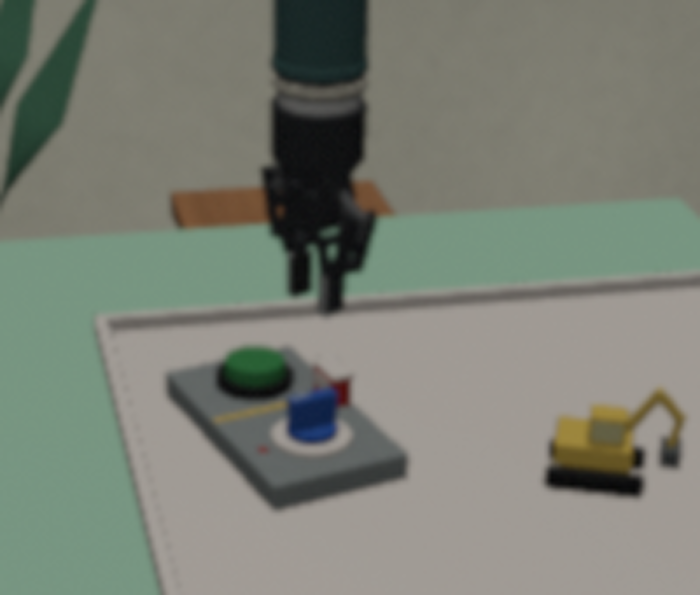

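```bash
python3 - <<'E'
from fit import *
W=dict(np.load('pics/wrist11.npz'))
im=cv2.imread('pics/wrist11_full.png'); cv2.imwrite('pics/w11c.png',cv2.resize(im[90:250,250:430],None,fx=4,fy=4,interpolation=cv2.INTER_CUBIC))
ang=lambda a,b,z:np.degrees(np.arctan2(*(onplane(W,*a,z)-onplane(W,*b,z))[1::-1]))%360
print('bar',ang((323,174),(319.5,231),.07),'line',ang((324.3,178),(322.8,200),.07),'yellow',ang((418,115),(397,240),.026),'edge',ang((256,95),(556,126),.026)+90, 'axis->dot',ang((328,127),proj(W,[.4963,.195,.026]),.026))
E
```

```text
bar 197.64833603015865 line 197.3491329068314 yellow 195.89351518953652 edge 375.289035267863 axis->dot 194.29264595101174
```

View pics/w11c.png

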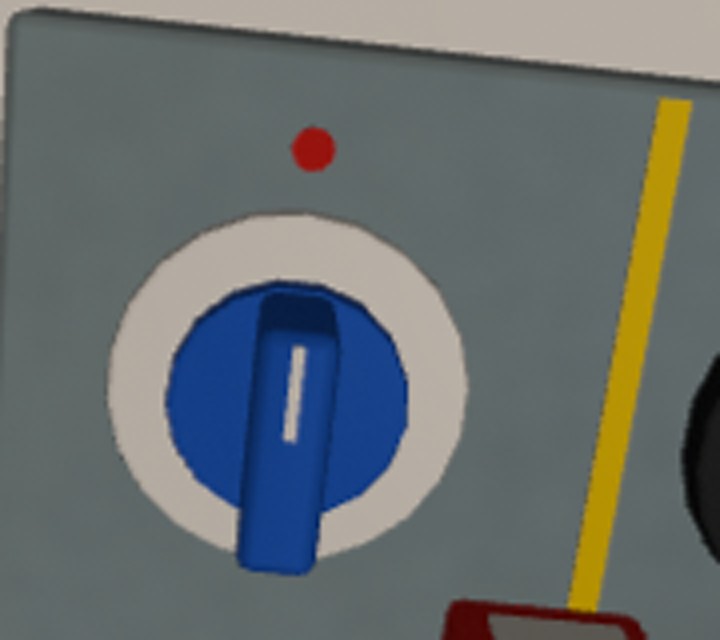

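```bash
python3 - <<'E'
from h import *
snap('scene','scene12');snap('side','side12',(200,90,480,330),2.5);s=bot.read_state();print(s['time'],s['joint_vel'].round(3))
a=cv2.imread('pics/scene12_full.png').astype(int);b=cv2.imread('pics/scene1_full.png').astype(int)
for n,(x0,y0,x1,y1) in dict(car=(290,285,350,345),digger=(395,230,440,285),blocks=(222,208,275,258)).items(): print(n,np.abs(a-b)[y0:y1,x0:x1].mean().round(2))
E
```

```text
25.05 [ 0.    -0.001 -0.005  0.     0.001  0.   ]
car 3.3
digger 3.29
blocks 3.47
```

View pics/scene12.png

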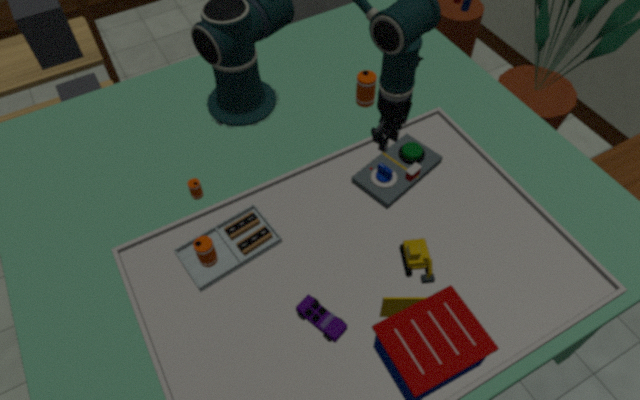

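View pics/side12.png

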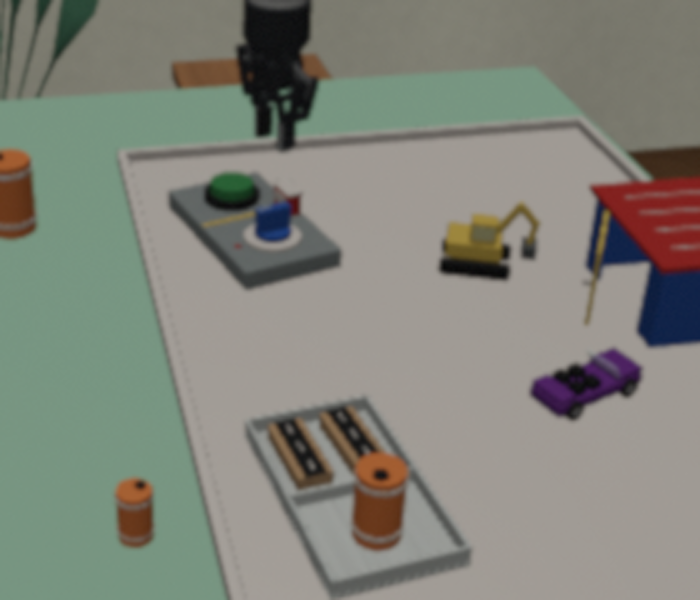

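The drum stands upright in the empty bay (scene (205,250), side crop (380,500)). The pad is back up, the dial bar points to the dot, the other toys are unmoved and the arm is clear.

```bash
python3 -c "
from workcell import bot
print(bot.finish_job())"
```

```text
the job is handed in; nothing more can be done
None
```

I pressed the pad with the middle-sized orange drum, stood the drum in the empty bay and let go, then turned the dial to its off stop. The job was handed in at about 25 s of the 59 s allowed; no verdict is reported.

- **Pad:** it was fully down and held for over a second at about 16–20 N. Commanding another 1 mm raised the force with no further movement. It had sprung back in the last pictures.
- **Drum:** I lowered it until it touched the bay floor (about 7 N on the wrist) and then released it. The last scene and side views show it upright in the bay, within a few millimetres of the centre by my measurement.
- **Dial:** I turned it about 75° anticlockwise until the stop pushed back (1.7 N m). From the last picture the bar lies at 197°, against 194–196° for the off direction, which is within my measuring error of the stop.
- **Other toys:** the car, digger and road blocks show no visible change between the early and final scene pictures. The arm is clear of everything.
- **Disagreement:** assuming the white tray's floor at z = +5 mm put the camera views about 1 cm apart. Triangulation put the floor near z = 0, and touching the pad and the bay floor agreed with that, so I used it.

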